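# Lock the lid of the sushki box

### The arm

A 7-joint arm with a two-finger parallel gripper is mounted at the origin on the work surface. World frame = base frame: x ahead of the robot, y to its left, z up, the work surface at z = 0. Lengths are in m, angles in degrees, forces in N, time in s.
With the tool pointing down it reaches from about 0.425 to 0.95 m from the base axis. Payload 4.7 kg.
Tool frame: the origin (TCP) lies on the centre line of the jaws, within the pads' length; the fingertips stand 11 mm ahead of it and the grasp point (between the pads) lies 8 mm behind it; z points along the fingers, x is the direction in which the jaws open and shut, and the axes are right-handed (so a half turn about z gives the same grasp; the last joint's range is limited). The gripper opens to 87 mm and grips with 3 to 60 N. Pads are 19 mm wide; open, the fingers measure 117 mm over their backs; the gripper's body (75 mm by 190 mm) begins 51 mm behind the grasp point.
Start: joints at [73.803, 26.849, -2.785, 87.806, 1.381, 65.374, -4.715], TCP at [0.17, -0.653, 0.234] pointing down, gripper open.
Joint ranges: [-148.3, 148.3], [-19.14, 114.17], [-79.39, 73.82], [5.75, 140.21], [-59.74, 239.74], [12.07, 113.84], [-152.46, 152.46]. Speed limits (degrees/s): [147.25, 147.25, 180, 180, 180, 180, 180].

### API

Orientations are given as [roll, pitch, yaw] about the fixed x, y, z axes, in that order (R = Rz(yaw) Ry(pitch) Rx(roll)).
In Python, from rig import arm, camera, camera_params gives the robot as it stands.
- The arm moves only by the tool move_arm, never from a script. Its argument "commands" is text: rows parted by semicolons, each of 5 numbers parted by spaces: the finger opening in mm, from 0 to 87, then the shift along the tool's x, y, z in mm, then the turn about the tool's z in rad. A call has 1 to 5 rows; each row shifts and turns the commanded pose from where the row before left it, along the tool's axes as they then stand; what a row does not reach is not made up. A row lasts 1/8 s, in which the tool goes at most 62.5 mm and 10.7 degrees, less where a joint would pass 70% of its speed; a pose out of reach is approached as far as the arm can. A call is refused whole if a number of a shift passes 62.5 or a number of a turn 0.188, either way. A call with a gripper value outside its range is refused whole. The fingers move at their own pace and stop on an object; "grip_force" is the grip in N (left out, the last holds). Time passes only in rows, so rows that do not move let the fingers close. It gives the time, the measured TCP pose, the force and the opening at its end, in the units of the state.
- arm.read_state(): the state, without advancing time (a new reading comes with each control period).
- camera(name): name is "side" or "top" or "wrist"; returns (picture, depth): 384x512x3 uint8, red, green, blue; 384x512 float32, m along the optical axis (not along the pixel's ray), 0 where there is no reading.
- camera_params(name): a dict with "intrinsics" (3x3 intrinsics, pixels), "R" (3x3) and "t" (3): a world point X has camera coordinates R X + t; the wrist camera has in their place "T_tool_cam" (4x4, takes a point from camera to tool coordinates, whose origin is the TCP and whose axes are the tool frame's). Camera axes: x right, y down, z forward; pixel columns grow to the right and rows downward; lengths in m; the calibration is good to about 2 mm. A picture is of the moment at which its call begins: read the wrist's pose just before it. camera_params takes no time and is no camera call.
- arm.close_job(): hands the job in, once; it reports no verdict.
The state is a dict: "clock": time; "joints": joint angles; "qvel": joint speeds; "tau": joint torques, N m; "tcp_pos": TCP position; "ee_rot": TCP orientation; "ft_force": force on the tool from outside, world axes, zero at the start; "ft_torque": the same for the moment, N m; "grip_width": finger opening in m.
Only numpy, scipy, OpenCV 4.12 (cv2) and the standard library are available. Lean on these libraries where they do the work, as an engineer would, in place of code of your own. Each camera call takes 0.05 s, during which the arm holds its last target. There are 200 camera calls.

### The job

The box of sushki with the green lid is not locked yet: flip all four of its hinged side clips down flat against its sides, keeping the box standing where it is. Leave the empty orange-lidded box alone: do not push or move it.

Things in the scene. Friction and masses are not known exactly. Their poses are not given: they have to be found in the camera images.
- sushki_box: Clear box of bread rings with a green lid, 120 (x) by 170 (y) by 75 mm high, 0.6 to 1 kg, loose, yawed at most 0.45 rad. Origin: centre of its underside; z up; +x away from the robot, +y to the robot's left. Its four clips hinge 3 mm outside the lid's side faces; one that is down lies from 2 mm inside to 2 mm outside its hinge line, its tip 36 mm above the worktop.
- clip_near (a joint): Green clip on the side facing the robot (-x) of the green-lidded box, centred, 40 mm wide, 4 thick, reaching 30 mm from its hinge line, which is at x = -63 mm in the box's frame, 66 mm above the underside. 0 rad = hanging flat along the side (locked), 1.57 = straight out, more = leaning up; range 0 to 2.3. Starts at 1.5 to 2.1; stays where left (hinge friction 0.03 N m, no spring).
- clip_far (a joint): Green clip on the side away from the robot (+x) of the green-lidded box, centred, 40 mm wide, 4 thick, reaching 30 mm from its hinge line, which is at x = +63 mm in the box's frame, 66 mm above the underside. 0 rad = hanging flat along the side (locked), 1.57 = straight out, more = leaning up; range 0 to 2.3. Starts at 1.5 to 2.1; stays where left (hinge friction 0.03 N m, no spring).
- clip_left (a joint): Green clip on the left end (+y) of the green-lidded box, centred, 40 mm wide, 4 thick, reaching 30 mm from its hinge line, which is at y = +88 mm in the box's frame, 66 mm above the underside. 0 rad = hanging flat along the side (locked), 1.57 = straight out, more = leaning up; range 0 to 2.3. Starts at 1.5 to 2.1; stays where left (hinge friction 0.03 N m, no spring).
- clip_right (a joint): Green clip on the right end (-y) of the green-lidded box, centred, 40 mm wide, 4 thick, reaching 30 mm from its hinge line, which is at y = -88 mm in the box's frame, 66 mm above the underside. 0 rad = hanging flat along the side (locked), 1.57 = straight out, more = leaning up; range 0 to 2.3. Starts at 1.5 to 2.1; stays where left (hinge friction 0.03 N m, no spring).
- empty_box: Empty clear box of the same shape and size with an orange lid and raised orange clips, loose, about 0.4 kg, to be left alone. Origin: centre of its underside; axes as for the green-lidded box. It stands to the left or right of that box, centres at least 320 mm apart along world y.
Things that resemble listed ones, but are neither listed nor needed, are in the scene too. What is shaped like the sushki_box but blue is not meant.

How it is judged (in metres and radians):
At the end, for the whole second after the job is handed in: All four clips of the green-lidded box are within 0.3 rad (17 degrees) of hanging straight down; that box stands upright (within 0.1 rad), at rest, within 30 mm of where it started (value of joint each of clip_near, clip_far, clip_left, clip_right below 0.3 rad and distance of sushki_box from where it was at the start of the episode below 0.03 m and angle between sushki_box's own z axis and vertical below 0.1 rad and linear speed of sushki_box below 0.02 m/s); the robot touches nothing.
It fails at once if the orange-lidded box is pushed (over 5 N by the robot) or moved by more than 20 mm (contact force between any of the fingers, the arm and empty_box above 5 N or distance of empty_box from where it was at the start of the episode above 0.02 m).
It also fails if it takes over 48 s, if anything falls off the work surface, if the arm or the gripper's body presses on something with over 40 N, if the wrist force passes 120 N, or if a joint passes its speed limit or range.

## Working session

There is one attempt and no reset: what is moved stays moved. The work goes in short steps, Python scripts to look and compute and a tool call to move; the robot and the scene stay as the last step left them, time stands still between calls to the robot, and variables do not carry over. Pictures are saved under pics/ and viewed, about 8 in all and at most 12, crops included, and the job is handed in when it is done.

Besides the shell and the picture viewer there is one more tool, called after "Emit:" as name(argument=value, ...) on one line, values as JSON. move_arm: Moves the arm, as the interface text tells. Its arguments: {"type":"object","properties":{"commands":{"type":"string"},"grip_force":{"type":"number"}},"required":["commands"]}

```bash
mkdir -p pics; ls; cat > h.py <<'E'
import numpy as np, cv2
from rig import arm, camera, camera_params
def grab(n):
    s=arm.read_state(); im,d=camera(n); return s,im,d
def world(n,d,s=None):
    p=camera_params(n); K=np.array(p["intrinsics"]); v,u=np.indices(d.shape)
    P=np.stack([(u-K[0,2])/K[0,0]*d,(v-K[1,2])/K[1,1]*d,d],-1)
    R=np.array(p["R"]);t=np.array(p["t"]); return (P-t)@R
E
python3 - <<'E'
from h import *
s,a,d=grab("top"); _,b,d2=grab("side")
np.savez("s0.npz",a=a,d=d,b=b,d2=d2)
cv2.imwrite("pics/both.png",cv2.resize(np.vstack([a,b])[:,:,::-1],None,fx=.78,fy=.78))
for n in("top","side"): p=camera_params(n);print(n,np.round(p["R"],3).tolist(),np.round(p["t"],3),np.round(p["intrinsics"],1).tolist())
print(s)
E
```

```text
pics
top [[0.001, -1.0, 0.0], [-0.993, -0.001, -0.118], [0.118, -0.0, -0.993]] [-0.02   0.485  1.04 ] [[461.3, 0.0, 259.0], [0.0, 461.3, 197.2], [0.0, 0.0, 1.0]]
side [[0.774, -0.633, 0.012], [-0.368, -0.465, -0.805], [0.516, 0.619, -0.593]] [-0.371  0.241  0.554] [[354.3, 0.0, 259.3], [0.0, 354.3, 195.2], [0.0, 0.0, 1.0]]
{'clock': 0.0, 'joints': array([73.80243266, 26.89859761, -2.7855732 , 87.87319487,  1.3835809 ,
       65.37421425, -4.71597138]), 'qvel': array([ 0.09774343, -0.05845669,  0.04119037, -0.07046501,  0.02741258,
        0.02333829, -0.11127202]), 'tau': array([-3.68358928e-05, -5.07975125e+01, -8.06874619e-02, -2.36155576e+01,
       -6.14735833e-02,  3.79504880e-02,  1.58368407e-04]), 'tcp_pos': array([ 0.16935026, -0.65282107,  0.2324882 ]), 'ee_rot': array([ 1.79994002e+02,  1.12188810e-01, -7.54547261e+01]), 'ft_force': array([-0.03082218,  0.52813506,  0.51924473]), 'ft_torque': array([-0.00505282,  0.01865535, -0.04331449]), 'grip_width': 0.08721189100827693}
```

View pics/both.png

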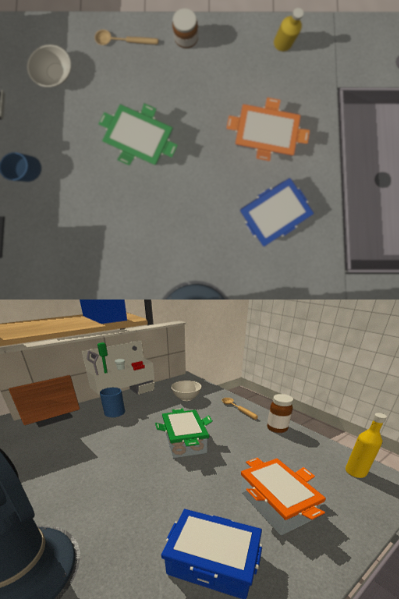

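The picture has three candidates (stacked-view pixels). The green lid is at top (137,133) and side (185,427), orange is at top (268,130), and blue is at top (277,212). The green one, with its clips raised, is the target. I'll measure it in both views and check it in a crop.

```bash
cat > m.py <<'E'
from h import *
def green(im):
    h=cv2.cvtColor(im,cv2.COLOR_RGB2HSV)
    m=cv2.inRange(h,(45,90,50),(80,255,255))
    n,l,st,c=cv2.connectedComponentsWithStats(m); return m
z=np.load("s0.npz")
out={}
for n,i,dd in(("top","a","d"),("side","b","d2")):
    im,d=z[i],z[dd]; m=green(im); W=world(n,d)
    ok=(m>0)&(d>0)&(W[...,0]>.3)&(W[...,0]<.95)&(W[...,2]>.02)&(W[...,2]<.2)
    P=W[ok]; print(n,len(P),"z pct",np.percentile(P[:,2],[2,25,50,75,98]).round(4))
    lidm=ok&(abs(W[...,2]-.075)<.006)
    # lid outer: opening removes clips
    k=lidm.astype(np.uint8); k=cv2.morphologyEx(k,cv2.MORPH_CLOSE,np.ones((3,3)))
    cs,_=cv2.findContours(k,cv2.RETR_EXTERNAL,cv2.CHAIN_APPROX_NONE); c=max(cs,key=cv2.contourArea)
    f=np.zeros_like(k); cv2.drawContours(f,[c],-1,1,-1)
    inner=(f>0)&(m==0)&(d>0)   # paper label
    k2=cv2.morphologyEx(inner.astype(np.uint8),cv2.MORPH_OPEN,np.ones((5,5)))
    Q=W[k2>0]; print(" label z",np.median(Q[:,2]))
    r=cv2.minAreaRect((Q[:,:2]*1000).astype(np.float32)); print(" label rect",r)
    o=cv2.morphologyEx(f,cv2.MORPH_OPEN,np.ones((25,25)) if n=="top" else np.ones((15,15)))
    r2=cv2.minAreaRect((W[(o>0)&(d>0)][:,:2]*1000).astype(np.float32)); print(" lid rect",r2)
    out[n]=(r,P)
r,P=out["top"]
c=np.array(r[0])/1000; 
ang=np.deg2rad(r[2]); w,h=r[1]
yaw=ang if h>w else ang-np.pi/2
print("c",c,"yaw",yaw)
R=np.array([[np.cos(yaw),-np.sin(yaw)],[np.sin(yaw),np.cos(yaw)]])
for n in out:
    P=out[n][1]; q=(P[:,:2]-c)@R
    for nm,ax,sg,h0,t in(("near",0,-1,.063,1),("far",0,1,.063,1),("left",1,1,.088,0),("right",1,-1,.088,0)):
        e=sg*q[:,ax]-h0; s=(e>.006)&(abs(q[:,1-ax])<.03)&(e<.05)
        if s.sum()<5: print(n,nm,"few");continue
        a=np.arctan2(e[s],-(P[s,2]-.066)); print(n,nm,s.sum(),"ang",np.median(a).round(2),"maxreach",e[s].max().round(3),"zmax",np.percentile(P[s,2],95).round(3),"mid",np.median(q[s,1-ax]).round(4))
for nm,lab in(("orange",((5,150,120),(18,255,255))),("blue",((105,130,40),(125,255,255)))):
    m=cv2.inRange(cv2.cvtColor(z["a"],cv2.COLOR_RGB2HSV),*lab);W=world("top",z["d"])
    s=(m>0)&(W[...,2]>.03)&(W[...,2]<.2)&(W[...,0]>.2)&(W[...,0]<.95)&(W[...,1]<.4); Q=W[s]; print(nm,Q.min(0).round(3),Q.max(0).round(3))
cv2.imwrite("pics/crop.png",np.hstack([cv2.resize(z["a"][120:220,115:240],(500,400))[:,:,::-1],cv2.resize(z["b"][120:220,190:280],(300,400))[:,:,::-1]]))
E
python3 m.py
```

```text
top 2081 z pct [0.0664 0.0716 0.0739 0.0755 0.0787]
 label z 0.07590986925426543
 label rect ((538.0474853515625, 166.665771484375), (140.17759704589844, 90.2197494506836), 65.92808532714844)
 lid rect ((537.0427856445312, 168.28155517578125), (171.8822479248047, 132.10064697265625), 89.94335174560547)
side 1381 z pct [0.064  0.0692 0.0722 0.0733 0.1924]
 label z 0.07404240595423864
 label rect ((538.4364013671875, 167.6270751953125), (143.9453887939453, 85.34334564208984), 65.9159927368164)
 lid rect ((540.708984375, 162.25961303710938), (169.15582275390625, 129.16258239746094), 65.61277770996094)
c [0.53804749 0.16666577] yaw -0.4201341683003934
top near 99 ang 2.12 maxreach 0.026 zmax 0.079 mid -0.0014
top far 94 ang 2.26 maxreach 0.024 zmax 0.082 mid -0.0012
top left 110 ang 1.72 maxreach 0.027 zmax 0.071 mid -0.0004
top right 133 ang 1.81 maxreach 0.03 zmax 0.073 mid -0.002
side near 74 ang 1.99 maxreach 0.028 zmax 0.078 mid -0.005
side far 68 ang 2.13 maxreach 0.026 zmax 0.081 mid -0.0062
side left 46 ang 1.56 maxreach 0.027 zmax 0.067 mid -0.0007
side right 102 ang 1.66 maxreach 0.033 zmax 0.069 mid -0.0011
orange [ 0.464 -0.323  0.063] [ 0.643 -0.094  0.083]
blue [ 0.227 -0.327  0.065] [ 0.408 -0.129  0.081]
```

View pics/crop.png

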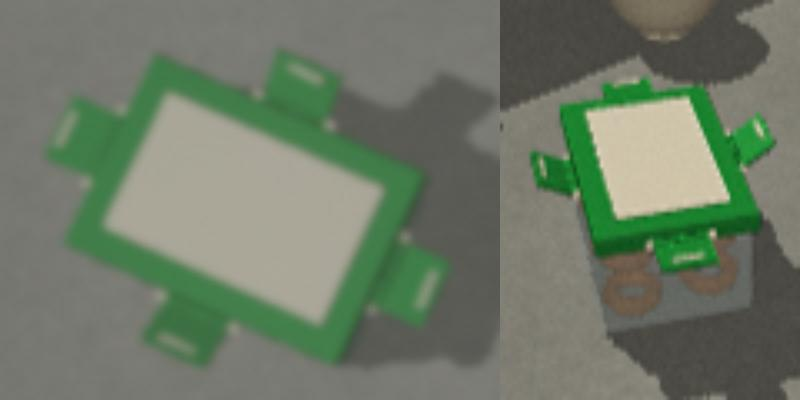

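The crop confirms it: a green lid with four raised clips and bread rings visible inside. Both views agree on centre ≈ (0.538, 0.167), yaw ≈ -0.42 rad and lid at z ≈ 0.075. I'll push with closed fingers and the tool yaw aligned to the box.

```bash
cat > go.py <<'E'
# python3 go.py : box-frame fingertip position now, and tool-frame mm shift to targets
import sys,json
from h import *
C=np.array([.538,.167]); Y=-.4201
def rep(*targets):
    s=arm.read_state(); p=s["tcp_pos"]; y=np.deg2rad(s["ee_rot"][2])
    cb,sb=np.cos(Y),np.sin(Y); d=p[:2]-C
    print("t",round(s["clock"],2),"box xy mm",(1000*np.array([cb*d[0]+sb*d[1],-sb*d[0]+cb*d[1]])).round(1),"tip z",round(1000*p[2]-11,1),"tilt/yaw err",s["ee_rot"][:2].round(1),round(np.rad2deg(y-Y),2),"F",s["ft_force"].round(1))
    for bx,by,tz in targets:
        w=C+np.array([cb*bx-sb*by,sb*bx+cb*by])/1000-p[:2]
        print((bx,by,tz),"tool shift",np.round([1000*(np.cos(y)*w[0]+np.sin(y)*w[1]),1000*(np.sin(y)*w[0]-np.cos(y)*w[1]),1000*p[2]-11-tz],1))
E
python3 -c "
from go import *
rep((0,-107,130))
# 16 rows path: world waypoint
p=arm.read_state()['tcp_pos'];y=np.deg2rad(arm.read_state()['ee_rot'][2])
W=[(np.array([.42,-.38,.23])),C.tolist()]
cb,sb=np.cos(Y),np.sin(Y)
end=np.array([C[0]+sb*.107,C[1]-cb*.107,.141])
pts=[p+(W[0]-p)*i/7 for i in range(1,8)]+[W[0]+(end-W[0])*i/9 for i in range(1,10)]
q=p
for i,t in enumerate(pts):
    w=1000*(t-q); dy=max(-.18,-(Y-y)*-1*-1) if i<5 else 0
    dy=-min(.18,max(0,Y-y)) 
    print(i,np.round([np.cos(y)*w[0]+np.sin(y)*w[1],np.sin(y)*w[0]-np.cos(y)*w[1],-w[2]],0),round(dy,3)); y-=dy; q=t
"
```

```text
t 0.1 box xy mm [  -2.2 -898.9] tip z 221.6 tilt/yaw err [1.8e+02 1.0e-01] -51.38 F [-0.1 -0.2  0. ]
(0, -107, 130) tool shift [-617.4 -496.    91.6]
0 [-29. -44.   0.] -0.18
1 [-20. -49.   0.] -0.18
2 [-11. -52.   0.] -0.18
3 [ -2. -53.   0.] -0.18
4 [  8. -52.   0.] -0.177
5 [ 17. -50.   0.] 0
6 [ 17. -50.   0.] 0
7 [-13. -49.  10.] 0
8 [-13. -49.  10.] 0
9 [-13. -49.  10.] 0
10 [-13. -49.  10.] 0
11 [-13. -49.  10.] 0
12 [-13. -49.  10.] 0
13 [-13. -49.  10.] 0
14 [-13. -49.  10.] 0
15 [-13. -49.  10.] 0
```

Emit:
move_arm(commands="0 -29 -44 0 -0.18; 0 -20 -49 0 -0.18; 0 -11 -52 0 -0.18; 0 -2 -53 0 -0.18; 0 8 -52 0 -0.177", grip_force=20)

```text
clock: 0.72
tcp_pos: [0.3494, -0.4573, 0.2333]
ee_rot: [-180.0, 0.0, -23.7]
ft_force: [1.1, -1.0, 0.0]
grip_width: 0.0447
```

Emit:
move_arm(commands="0 17 -50 0 0; 0 17 -50 0 0; 0 -13 -49 0 0; 0 -13 -49 0 0; 0 -13 -49 0 0")

```text
clock: 1.35
tcp_pos: [0.4447, -0.2296, 0.2333]
ee_rot: [180.0, 0.0, -24.1]
ft_force: [-0.4, -0.3, 0.2]
grip_width: 0.0018
```

```bash
python3 -c "
from go import *
print(arm.read_state()['tcp_pos'],arm.read_state()['grip_width'])
rep((0,-107,130))"
```

```text
[ 0.44468931 -0.22955662  0.23326535] 0.0018005225487697449
t 1.35 box xy mm [  76.5 -400.1] tip z 222.3 tilt/yaw err [180.   0.] 0.01 F [-0.4 -0.3  0.2]
(0, -107, 130) tool shift [ -76.5 -293.1   92.3]
```

Emit:
move_arm(commands="0 -15 -58.5 10 0; 0 -15 -58.5 10 0; 0 -15 -58.5 20 0; 0 -15 -58.5 26 0; 0 -16.5 -59 26 0")

```text
clock: 1.98
tcp_pos: [0.4933, 0.0612, 0.144]
ee_rot: [180.0, -0.0, -24.1]
ft_force: [0.2, -0.6, 0.2]
grip_width: 0.0003
```

```bash
python3 -c "
from go import *
rep((0,-107,47))
s,b,d=grab('side'); cv2.imwrite('pics/side1.png',cv2.resize(b[100:260,150:350],(750,600))[:,:,::-1])"
```

```text
t 1.98 box xy mm [   2.3 -114.8] tip z 133.0 tilt/yaw err [180.  -0.] -0.03 F [ 0.2 -0.6  0.2]
(0, -107, 47) tool shift [-2.3 -7.8 86. ]
```

View pics/side1.png

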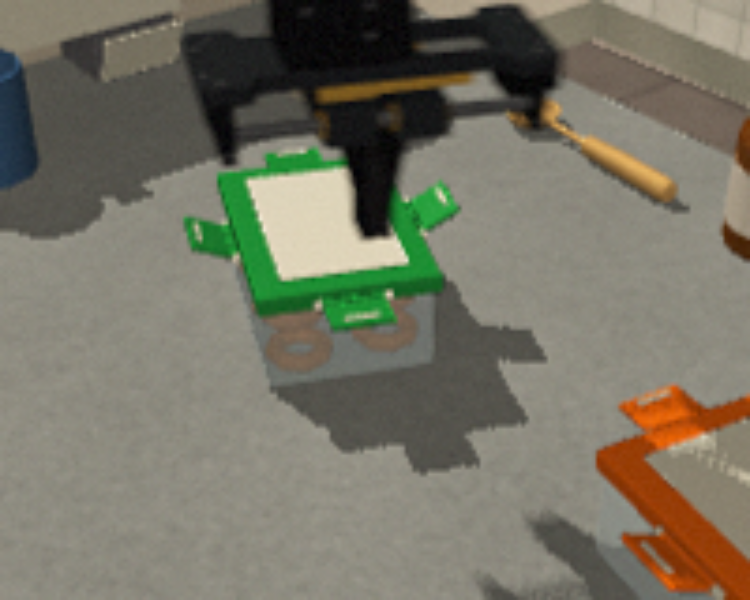

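The side view shows closed fingers (tip at ~(375,235)) hovering over the right clip at (360,310), with the box undisturbed. I'll press down slowly, then sweep in.

Emit:
move_arm(commands="0 -2 -8 36 0; 0 0 0 15 0; 0 0 0 15 0; 0 0 0 12 0; 0 0 0 8 0")

```text
clock: 2.65
tcp_pos: [0.4949, 0.067, 0.0585]
ee_rot: [180.0, -0.0, -24.1]
ft_force: [-0.3, -0.9, 2.3]
grip_width: 0.0007
```

Emit:
move_arm(commands="0 0 -3 0 0; 0 0 -3 0 0; 0 0 -2 0 0; 0 0 0 0 0")

```text
clock: 3.15
tcp_pos: [0.4974, 0.0746, 0.0587]
ee_rot: [179.9, 0.0, -24.1]
ft_force: [-2.1, -3.3, -0.1]
grip_width: 0.0005
```

```bash
python3 -c "
from go import *
rep((0,-100,47))
s,b,d=grab('side'); cv2.imwrite('pics/side2.png',cv2.resize(b[100:260,150:350],(750,600))[:,:,::-1])"
```

```text
t 3.15 box xy mm [   0.7 -100.9] tip z 47.7 tilt/yaw err [179.9   0. ] -0.0 F [-2.1 -3.3 -0.1]
(0, -100, 47) tool shift [-0.7 -0.9  0.7]
```

View pics/side2.png

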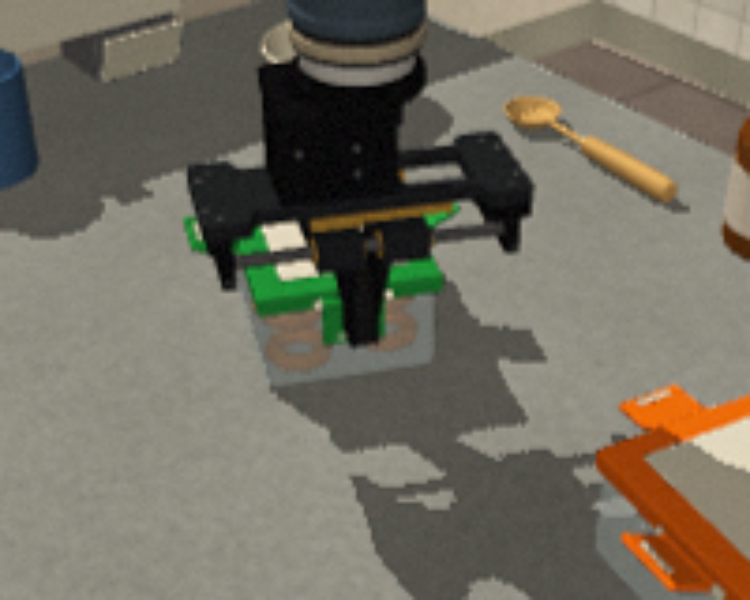

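The right clip is down at (350,320), flush to the side. Next is the near clip.

Emit:
move_arm(commands="0 0 8 0 0; 0 0 0 -45 0; 0 -30 -8 -35 0; 0 -30 -51 0 0; 0 -29 -50 0 0")

```text
clock: 3.82
tcp_pos: [0.4586, 0.2056, 0.1402]
ee_rot: [-179.8, -0.2, -24.2]
ft_force: [1.6, -0.9, 0.1]
grip_width: 0.0005
```

```bash
python3 -c "
from go import *
rep((-88,0,47))"
```

```text
t 3.83 box xy mm [-88.2   2.9] tip z 129.2 tilt/yaw err [-179.8   -0.2] -0.1 F [ 1.6 -0.9  0.1]
(-88, 0, 47) tool shift [ 0.2  2.9 82.2]
```

Emit:
move_arm(commands="0 0 2 32 0; 0 0 0 15 0; 0 0 0 15 0; 0 0 0 12 0; 0 0 0 8 0")

```text
clock: 4.45
tcp_pos: [0.4573, 0.2015, 0.0563]
ee_rot: [-180.0, -0.0, -24.1]
ft_force: [-1.4, -0.0, 1.0]
grip_width: 0.0006
```

Emit:
move_arm(commands="0 3 0 0 0; 0 3 0 0 0; 0 2 0 0 0; 0 0 0 0 0")

```text
clock: 4.95
tcp_pos: [0.4646, 0.1984, 0.0569]
ee_rot: [-180.0, -0.0, -24.1]
ft_force: [-0.9, 0.1, 0.3]
grip_width: 0.0003
```

```bash
python3 -c "
from go import *
rep((-80,0,47))"
```

```text
t 4.95 box xy mm [-79.8  -1.2] tip z 45.9 tilt/yaw err [-180.   -0.] -0.01 F [-0.9  0.1  0.3]
(-80, 0, 47) tool shift [-0.2 -1.2 -1.1]
```

Emit:
move_arm(commands="0 2 0 0 0; 0 2 0 0 0; 0 0 0 0 0")

```text
clock: 5.32
tcp_pos: [0.4682, 0.1968, 0.0567]
ee_rot: [-180.0, -0.0, -24.1]
ft_force: [-0.4, 0.4, -0.9]
grip_width: 0.0002
```

Emit:
move_arm(commands="0 2 0 0 0; 0 2 0 0 0; 0 0 0 0 0")

```text
clock: 5.7
tcp_pos: [0.4702, 0.196, 0.0567]
ee_rot: [180.0, 0.1, -24.0]
ft_force: [-5.1, 1.8, 2.2]
grip_width: 0.0005
```

```bash
python3 -c "
from go import *
rep()
s,b,d=grab('top'); p=camera_params('top');b2=grab('side')[1]
cv2.imwrite('pics/s3.png',np.hstack([cv2.resize(b2[100:220,180:300],(400,400)),cv2.resize(b[110:230,115:235],(400,400))])[:,:,::-1])"
```

```text
t 5.7 box xy mm [-73.7  -1.2] tip z 45.7 tilt/yaw err [1.8e+02 1.0e-01] 0.05 F [-5.1  1.8  2.2]
```

View pics/s3.png

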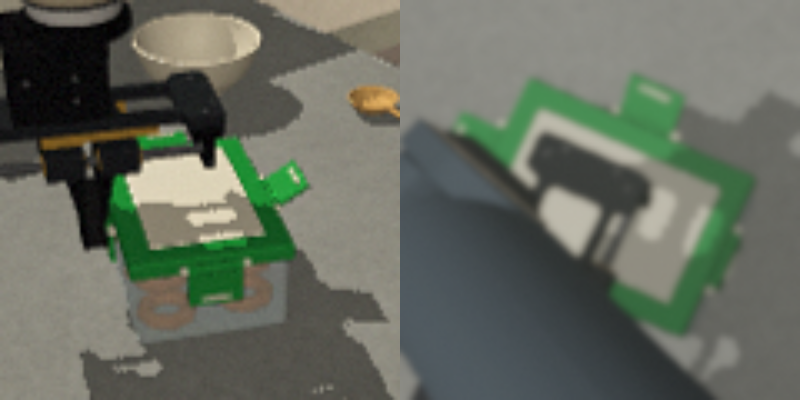

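In the picture the right clip is flush at (215,285), the near one is pressed flat under the fingers at (110,240), and left and far are still up. The finger half-thickness along tool x is about 8 mm. Next is the left clip.

Emit:
move_arm(commands="0 -8 0 0 0; 0 -2 0 -45 0; 0 14 -10 -38 0; 0 34 -49 0 0; 0 35 -49 0 0")

```text
clock: 6.42
tcp_pos: [0.585, 0.2643, 0.1414]
ee_rot: [-179.9, -0.2, -24.1]
ft_force: [0.8, -0.3, -0.1]
grip_width: 0.0002
```

```bash
python3 -c "
from go import *
rep((0,107,47))"
```

```text
t 6.42 box xy mm [  3.2 108. ] tip z 130.4 tilt/yaw err [-179.9   -0.2] -0.07 F [ 0.8 -0.3 -0.1]
(0, 107, 47) tool shift [-3.2  1.  83.4]
```

Emit:
move_arm(commands="0 -2 0 33 0; 0 0 0 15 0; 0 0 0 15 0; 0 0 0 12 0; 0 0 0 8 0")

```text
clock: 7.05
tcp_pos: [0.5809, 0.2653, 0.0569]
ee_rot: [-179.9, -0.1, -24.1]
ft_force: [0.2, 1.2, 1.3]
grip_width: 0.0002
```

Emit:
move_arm(commands="0 0 3 0 0; 0 0 3 0 0; 0 0 2 0 0; 0 0 0 0 0")

```text
clock: 7.55
tcp_pos: [0.5772, 0.258, 0.057]
ee_rot: [-179.9, -0.0, -24.1]
ft_force: [0.4, 3.7, -2.3]
grip_width: 0.0004
```

```bash
python3 -c "
from go import *
rep((0,100,47))"
```

```text
t 7.55 box xy mm [-1.3 99.1] tip z 46.0 tilt/yaw err [-179.9   -0. ] 0.01 F [ 0.4  3.7 -2.3]
(0, 100, 47) tool shift [ 1.3 -0.9 -1. ]
```

Emit:
move_arm(commands="0 0 -8 0 0; 0 0 -2 -45 0; 0 14 10 -38 0; 0 35 49 0 0; 0 35 49 0 0")

```text
clock: 8.18
tcp_pos: [0.6143, 0.1325, 0.1406]
ee_rot: [179.9, -0.1, -24.0]
ft_force: [1.4, -1.0, 0.0]
grip_width: 0.0007
```

```bash
python3 -c "
from go import *
rep((82,0,47))"
```

```text
t 8.18 box xy mm [83.8 -0.4] tip z 129.6 tilt/yaw err [ 1.799e+02 -1.000e-01] 0.09 F [ 1.4 -1.   0. ]
(82, 0, 47) tool shift [-1.8 -0.4 82.6]
```

Emit:
move_arm(commands="0 0 0 33 0; 0 0 0 15 0; 0 0 0 15 0; 0 0 0 12 0; 0 0 0 8 0")

```text
clock: 8.8
tcp_pos: [0.6141, 0.1351, 0.0564]
ee_rot: [-180.0, -0.0, -24.0]
ft_force: [0.4, -0.2, 1.3]
grip_width: 0.0004
```

Emit:
move_arm(commands="0 -3 0 0 0; 0 -3 0 0 0; 0 -2 0 0 0; 0 0 0 0 0")

```text
clock: 9.3
tcp_pos: [0.6064, 0.1373, 0.057]
ee_rot: [180.0, -0.0, -24.1]
ft_force: [1.2, -0.4, -0.6]
grip_width: 0.0004
```

```bash
python3 -c "
from go import *
rep((74,0,47))"
```

```text
t 9.3 box xy mm [74.6  0.8] tip z 46.0 tilt/yaw err [180.  -0.] 0.01 F [ 1.2 -0.4 -0.6]
(74, 0, 47) tool shift [-0.6  0.8 -1. ]
```

Emit:
move_arm(commands="0 -2 0 0 0; 0 -1 0 0 0; 0 0 0 0 0")

```text
clock: 9.68
tcp_pos: [0.6045, 0.138, 0.057]
ee_rot: [-180.0, -0.1, -24.1]
ft_force: [4.9, -1.7, 0.0]
grip_width: 0.0003
```

Firm contact, so the clip should be flat. I'll retreat up and clear of the view for a check.

Emit:
move_arm(commands="0 8 0 0 0; 0 2 0 -50 0; 0 0 0 -60 0; 0 0 20 -50 0; 0 0 60 0 0")

```text
clock: 10.3
tcp_pos: [0.5823, 0.0659, 0.2215]
ee_rot: [-179.6, -0.3, -23.7]
ft_force: [0.9, -1.9, -0.6]
grip_width: 0.0001
```

Emit:
move_arm(commands="0 0 60 0 0; 0 0 60 0 0; 0 0 60 0 0; 0 0 60 0 0; 0 0 0 0 0")

```text
clock: 10.92
tcp_pos: [0.4796, -0.1624, 0.2161]
ee_rot: [179.9, 0.2, -24.6]
ft_force: [0.0, 0.4, 0.6]
grip_width: 0.0002
```

```bash
sed -i 's/^z=np.load.*/import sys; z=np.load(sys.argv[1])/' m.py; python3 - <<'E'
from h import *
s,a,d=grab("top"); _,b,d2=grab("side"); np.savez("s1.npz",a=a,d=d,b=b,d2=d2)
print(s["clock"],s["tcp_pos"],s["ft_force"].round(1))
E
python3 m.py s1.npz
```

```text
10.925 [ 0.47956846 -0.16236209  0.21611534] [0.  0.4 0.6]
top 1483 z pct [0.0684 0.0728 0.0745 0.0757 0.0784]
 label z 0.07592707419210577
 label rect ((536.3123779296875, 165.34695434570312), (141.05531311035156, 90.32311248779297), 65.8073959350586)
 lid rect ((535.01513671875, 164.12725830078125), (167.77085876464844, 132.11001586914062), 89.67494201660156)
side 1246 z pct [0.0414 0.0678 0.0721 0.0732 0.1927]
 label z 0.07408239742947856
 label rect ((536.6038818359375, 167.27130126953125), (142.35784912109375, 84.51322937011719), 65.44934844970703)
 lid rect ((535.7362060546875, 162.4014892578125), (170.44883728027344, 122.00194549560547), 64.7152099609375)
c [0.53631238 0.16534695] yaw -0.4222405955645916
top near few
top far few
top left few
top right few
side near few
side far few
side left few
side right few
orange [ 0.505 -0.186  0.064] [ 0.622 -0.094  0.08 ]
blue [ 0.227 -0.214  0.066] [ 0.379 -0.129  0.08 ]
```

View pics/crop.png

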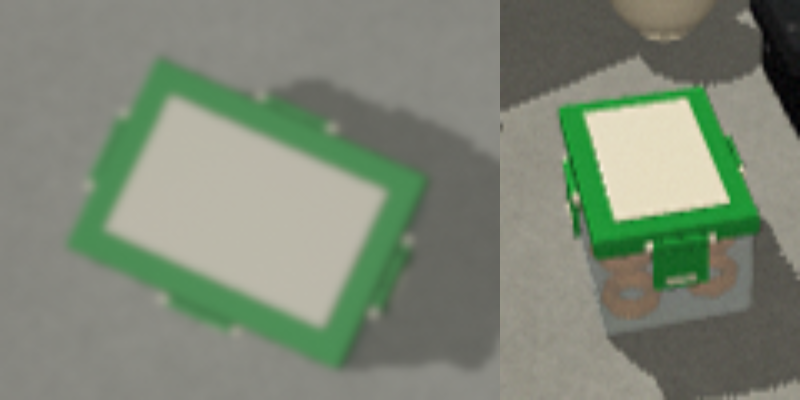

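Here the clips appear only as thin strips at the hinge lines, on all four sides. The top view finds no green more than 6 mm beyond any hinge, which means under about 0.2 rad. The box moved about 2 mm, so I'm handing in.

```bash
python3 -c "
from rig import arm
print(arm.close_job())"
```

```text
the job is handed in; nothing more can be done
None
```

I pushed all four clips of the green-lidded box down with the closed fingers, in the order right, near, left, far, and handed the job in at about 11 s of the 48 s allowed. No verdict was reported.

- **Clips:** In the last top and side views, none reaches more than 6 mm beyond its hinge line, which I estimate as under 0.2 rad against the 0.3 rad limit. Each push ended in firm contact of about 4–5 N.
- **Green-lidded box:** It stands upright and shifted about 2 mm, with its yaw unchanged within the measurement error.
- **Orange-lidded box:** No move was made near it and the arm only passed well above it. I have no final position for it, because the parked arm hid part of it in the last top view.
- **At hand-in:** The arm was in free air, with a wrist force under 1 N.

One assumption was wrong: the closed fingers are about 8 mm to a side along the tool's x axis, not the 15 mm I had assumed. I pushed the near clip further in until it made firm contact, and started closer in on the far clip.

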